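Nip up the clamp nut on a monitor-stand foot with an adjustable wrench

ROBOT

A 6-joint arm with a two-finger parallel gripper is mounted at the origin on the work surface. World frame = base frame: x ahead of the robot, y to its left, z up, the work surface at z = 0. Lengths are in m, angles in rad, forces in N, time in s.
With the tool pointing down it reaches from about 0.275 to 0.75 m from the base axis. Payload 10.2 kg.
Tool frame: the origin (TCP) lies midway between the tips of the shut fingers; the grasp point (between the pads) lies 19 mm behind it; x points along the fingers, z is the direction in which the jaws open and shut, and the axes are right-handed (so a half turn about x gives the same grasp; the last joint's range is limited). The gripper opens to 85 mm and grips with 20 to 120 N. Pads are 22 mm wide; open, the fingers measure 114 mm over their backs; the gripper's body (76 mm by 85 mm) begins 54 mm behind the grasp point. The pads swing forward as they close: fully open they stand 13 mm farther back than shut.
Start: joints at [1.048, 0.313, 1.498, -0, 1.331, -0.223], TCP at [0.155, 0.502, 0.231] pointing down, gripper open.
Joint ranges: [-2.94, 2.94], [-0.97, 2.17], [0.19, 2.56], [-1.23, 4.37], [0.02, 3.11], [-2.88, 2.88]. Speed limits (rad/s): [2.39, 2.39, 3.01, 3.14, 3.14, 3.14].

INTERFACE

Orientations are given as a unit quaternion [x, y, z, w].
In Python, from plant import * gives the robot as it stands.
- The arm moves only by the tool carry_out, never from a script. Its argument "motion" is a list that holds one entry, the list of rows, each a list of 7 numbers: the shift along the tool's x, y, z in cm, then the turn, a rotation vector about the tool's x, y, z in rad, then the closure in counts, from 0 (fully open) to 255 (shut). In form: [[[tx, ty, tz, wx, wy, wz, hand], ...]]. A call has 1 to 5 rows; each row shifts and turns the commanded pose from where the row before left it, along the tool's axes as they then stand; what a row does not reach is not made up. A row lasts 1/8 s, in which the tool goes at most 62.5 mm and 10.7 degrees, less where a joint would pass 70% of its speed; a pose out of reach is approached as far as the arm can. A call with a gripper value outside its range is refused whole. The fingers move at their own pace and stop on an object; "force" is the grip in N (left out, the last holds). Time passes only in rows, so rows that do not move let the fingers close. It gives the time, the measured TCP pose, the force and the opening at its end, in the units of the state.
- sense(): the state, without advancing time (a new reading comes with each control period).
- grab_frame(name): name is "scene" or "side" or "wrist"; returns a dict with "frame" (480x640x3 uint8, red, green, blue), "intrinsics" (3x3 intrinsics, pixels), "camera_from_world" (4x4, takes a point from world to camera coordinates). Camera axes: x right, y up, looking along -z (the intrinsics and any distortion apply to the point x, -y, -z); pixel columns grow to the right and rows downward; lengths in m; the calibration is good to about 2 mm. A picture is of the moment at which its call begins. There is no depth.
- job_done(): hands the job in, once; it reports no verdict.
The state is a dict: "clock": time; "joint_pos": joint angles; "qvel": joint speeds; "tau": joint torques, N m; "tool_pos": TCP position; "tcp_rot": TCP orientation; "ft_force": force on the tool from outside, world axes, zero at the start; "wrist_torque": the same for the moment, N m; "grip_width": opening from 0.0 (shut) to 1.0 (fully open).
Only numpy, scipy, OpenCV 4.12 (cv2) and the standard library are available. Lean on these libraries where they do the work, as an engineer would, in place of code of your own. Each camera call takes 0.05 s, during which the arm holds its last target. There are 200 camera calls.

TASK

The adjustable wrench sits loosely over the clamp nut on the monitor stand's foot. Roll its worm, pressing it only lightly, until the jaw is firmly snug on the nut with no play left, and let go of it; only then turn the nut an eighth of a turn (45 degrees) clockwise with the wrench. Leave the wrench lying flat on the nut with its jaw still snug, and do not disturb the other things on the desk.

Things in the scene. Friction and masses are not known exactly. Their poses are not given: they have to be found in the camera images.
- foot: Heavy dark steel plate (foot of a monitor stand), 230 x 260 x 10 mm, fixed to the desk; origin on the desk surface on the nut's axis; z up. The plate reaches x -150..+80 mm and y -110..+150 mm of this origin, its top is 10 mm above the desk. A round stub, 36 mm in diameter, rises 55 mm from it at x +58, y +110 mm.
- nut: Plain steel hex nut on the plate, 24 mm across flats, 13 mm high with a stud end 2 mm higher (top 25 mm above the desk); origin on its axis at its underside, 10 mm above the desk. It turns about the vertical with a stiff 0.4 N m drag and stays where it is left.
- nut_turn (a joint): Angle of the nut in rad: 0 at the start, grows clockwise seen from above.
- wrench: Loose steel adjustable wrench, 256 mm long, 0.5 kg, flat on the foot plate around the nut. Origin at its underside in the middle of the jaw opening; x points out of the jaw mouth, so the handle runs to -x (24 mm wide, 12 mm thick, from x -66 to -240 mm); z up. The head is 14 mm thick, x -52 to -18 mm, y -34 to +32 mm. Fixed jaw face at y +14 mm. Turned while loose, it slips.
- jaw: Movable steel jaw on the wrench's -y side, 32 x 15 x 12 mm, driven only by the worm (it cannot be pushed by hand) and held by it where it is left; origin at the wrench's origin when jaw_travel is 0.
- jaw_travel (a joint): Travel of the movable jaw towards the fixed jaw in m. The opening is 31 mm minus this, so the jaw meets the nut's flats squarely at 0.007; it starts between about 0.0005 and 0.003.
- worm: Knurled steel worm across the wrench head, 18 mm in diameter and length, axis along the wrench's y; origin at its centre, 10 mm above the wrench's underside. Stroking its top towards the nut (wrench's +x) by friction closes the jaw, about 1.1 mm per 10 mm of stroke; the other way opens it.
- worm_crown (a point): Top line of the worm, at its middle: x -35, y -4 mm of the wrench, 19 mm above its underside, 5 mm proud of the head; axes as the wrench. The worm needs about 5.5 N at its rim to roll, so press down with 7 to 11 N. Once snug it stalls: at 8 N of drag or so the jaw grips firmly; stop there. Over 18 N of total finger force harms it.
- handle_point (a point): Middle of the handle, half-way up (6 mm above the wrench's underside), 165 mm behind the wrench's origin; same axes as the wrench. To turn the nut clockwise the handle moves to the wrench's +y.
- sanitizer: Bystander: pale capped bottle, 52 mm in diameter, 150 mm tall, origin under its centre.
- tea_jar: Bystander: amber glass jar with white cap, 72 mm in diameter, 140 mm tall, origin under its centre.
- stapler: Bystander: black stapler, 130 x 34 x 40 mm, origin under its centre.

How it is judged:
On the way, in this order (a step that is already met when the one before it is completed fails the run):
1. the jaw is snug: with the fingers off the wrench it grips the nut with more than 12 N, within 1 mm of square on the flats, and the nut has not yet been turned (contact force between jaw and nut above 12 N and contact force between the fingers and wrench below 0.5 N and value of joint jaw_travel above 0.006 m and value of joint nut_turn below 0.06 rad), for 0.3 s.
2. the nut is turned clockwise with the jaw still snug (value of joint nut_turn above 0.6 rad and value of joint jaw_travel above 0.006 m and horizontal distance between wrench and nut below 0.012 m), for 0.2 s.
At the end, for the whole second after the job is handed in: The nut stands 0.6 to 0.98 rad (about 34 to 56 degrees) clockwise of its start; the jaw is still within 1 mm of square contact with the flats; the wrench lies flat around the nut (origin within 12 mm of its axis, tilt under 0.06 rad), at rest and released (all of step 2 and value of joint nut_turn below 0.98 rad and angle between wrench's own z axis and vertical below 0.06 rad and z of wrench in the frame of nut below 0.004 m and linear speed of wrench below 0.01 m/s); the robot touches nothing.
It fails at once if the fingers press on the worm with more than 18 N (contact force between the fingers and worm above 18 N).
It fails at once if the nut is turned anticlockwise (value of joint nut_turn below -0.15 rad).
It fails at once if the bottle is moved (distance of sanitizer from where it was at the start of the episode above 0.02 m).
It fails at once if the jar is moved (distance of tea_jar from where it was at the start of the episode above 0.02 m).
It fails at once if the stapler is moved (distance of stapler from where it was at the start of the episode above 0.02 m).
It also fails if it takes over 72 s, if anything falls off the work surface, if the arm or the gripper's body presses on something with over 40 N, if the wrist force passes 120 N, or if a joint passes its speed limit or range.

## Working session

There is one attempt and no reset: what is moved stays moved. The work goes in short steps, Python scripts to look and compute and a tool call to move; the robot and the scene stay as the last step left them, time stands still between calls to the robot, and variables do not carry over. Pictures are saved under pics/ and viewed, about 8 in all and at most 12, crops included, and the job is handed in when it is done.

Besides the shell and the picture viewer there is one more tool, called after "Request:" in YAML: its name, and indented under it one key for each argument. carry_out: Moves the arm, as the interface text tells. Its arguments: {"type":"object","properties":{"motion":{"type":"array"},"force":{"type":"number"}},"required":["motion"]}

```bash
ls; mkdir -p pics
cat > h.py <<'E'
from plant import *
import numpy as np, cv2
from scipy.spatial.transform import Rotation as R
def snap(n,f):
    g=grab_frame(n); cv2.imwrite('pics/'+f,g['frame'][:,:,::-1]); np.savez('pics/'+f[:-4],K=g['intrinsics'],T=g['camera_from_world']); return g
def ray(f,px,z):
    d=np.load('pics/'+f+'.npz');K,T=d['K'],d['T']
    v=np.linalg.inv(K)@[px[0],px[1],1]; v=np.array([v[0],-v[1],-v[2]])
    Rw=T[:3,:3].T; c=-Rw@T[:3,3]; w=Rw@v; return c+w*(z-c[2])/w[2]
def proj(f,p):
    d=np.load('pics/'+f+'.npz');K,T=d['K'],d['T']
    c=T[:3,:3]@np.array(p)+T[:3,3]; u=K@[c[0],-c[1],-c[2]]; return u[:2]/u[2]
E
python3 - <<'E'
from h import *
s=sense();print(s)
for n in('scene','wrist'):
    g=snap(n,n+'0.png');print(g['intrinsics'],np.round(g['camera_from_world'],3))
E
```

```text
pics
{'clock': 0.0, 'joint_pos': array([ 1.04756848e+00,  3.13439251e-01,  1.49846749e+00,  1.18621957e-05,
        1.33098152e+00, -2.23412485e-01]), 'qvel': array([-9.30114960e-04,  4.95424792e-05, -2.08079043e-04, -1.19979979e-03,
       -8.78885282e-04, -1.82725174e-03]), 'tau': array([-5.58795891e-04, -4.12274802e+01, -2.59731728e+01, -3.08347435e-04,
        4.38948919e-03, -7.44614226e-06]), 'tool_pos': array([0.15493546, 0.50134156, 0.23072913]), 'tcp_rot': array([-0.41989785,  0.56948769,  0.41953839,  0.56864498]), 'ft_force': array([-0.12185639, -0.4354087 , -0.10689741]), 'wrist_torque': array([ 0.00873353,  0.02420584, -0.04424128]), 'grip_width': 0.9993057265783598}
[[455.15135722   0.         321.46325451]
 [  0.         455.15135722 236.37728141]
 [  0.           0.           1.        ]] [[-0.613  0.79   0.011  0.326]
 [-0.628 -0.495  0.601  0.307]
 [ 0.48   0.361  0.8   -1.296]
 [ 0.     0.     0.     1.   ]]
[[412.83919878   0.         318.10383176]
 [  0.         412.83919878 243.70332039]
 [  0.           0.           1.        ]] [[ 0.295  0.955 -0.002 -0.525]
 [-0.923  0.285 -0.258  0.035]
 [-0.246  0.078  0.966 -0.378]
 [ 0.     0.     0.     1.   ]]
```

View pics/scene0.png

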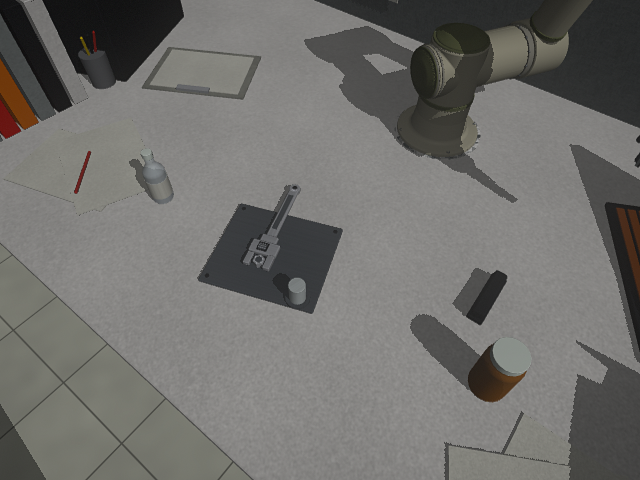

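View pics/wrist0.png

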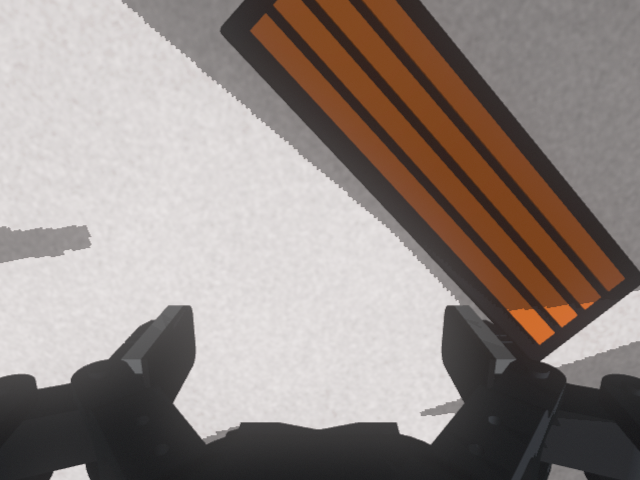

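The scene view shows the nut at about (259,260), the worm at (263,244), the handle end at (293,188) and the stub top at (297,282). The bottle (155,180), stapler (487,297) and jar (497,370) stand well clear. The wrist view shows only the empty desk and a tray.

Run:
```python
from h import *
n=ray('scene0',(259,259),.025);e=ray('scene0',(294,188),.022);w=ray('scene0',(263,244),.029);st=ray('scene0',(297,282),.065)
print(n,e,w,st, 'len',np.linalg.norm((n-e)[:2]), 'yaw',np.arctan2(*(n-e)[1::-1]))
for c in[(341,231),(313,312),(199,281),(240,205)]: print(ray('scene0',c,.01))
for p in [(155,200),(480,318),(490,398)]:print(ray('scene0',p,0))
s=sense();print(R.from_quat(s['tcp_rot']).as_matrix().round(3))
d=np.load('pics/wrist0.npz');T=d['T'];c=-T[:3,:3].T@T[:3,3];print('wristcam in tool',R.from_quat(s['tcp_rot']).inv().apply(c-s['tool_pos']))
```

```text
[ 0.65335441 -0.07779322  0.025     ] [ 0.44270978 -0.15472223  0.022     ] [ 0.61994851 -0.09588627  0.029     ] [0.66496591 0.04084709 0.065     ] len 0.22425261128668839 yaw 0.35015797653656877
[0.47094618 0.01055231 0.01      ]
[0.67521196 0.08955314 0.01      ]
[ 0.76795026 -0.14803203  0.01      ]
[ 0.55857146 -0.22884437  0.01      ]
[ 0.67111234 -0.41133988  0.        ]
[0.4692878  0.36584492 0.        ]
[0.60769466 0.45336805 0.        ]
[[-0.001 -0.955  0.295]
 [-0.001  0.295  0.955]
 [-1.     0.    -0.001]]
wristcam in tool [-0.14186381  0.06385775  0.00043329]
```

```bash
cat >> h.py <<'E'
def plan(p,yaw=None):
    "tool-axis shift cm to world p (orientation kept), and rotvec bringing tool down with tool y at world angle yaw"
    s=sense();r=R.from_quat(s['tcp_rot']);print('t',s['clock'],'pos',s['tool_pos'].round(4),'F',s['ft_force'].round(2),'grip',round(s['grip_width'],3))
    print('shift cm',(r.inv().apply(np.array(p)-s['tool_pos'])*100).round(2))
    if yaw is not None:
        x=[0,0,-1];y=[np.cos(yaw),np.sin(yaw),0];q=R.from_matrix(np.array([x,y,np.cross(x,y)]).T)
        print('rot',(r.inv()*q).as_rotvec().round(4))
        print('shift after rot',(q.inv().apply(np.array(p)-s['tool_pos'])*100).round(2))
E
python3 -c "
from h import *
plan([.62,-.09,.17],np.pi+.35)"
```

```text
t 0.1 pos [0.1549 0.5014 0.2308] F [ 0.65 -0.58 -0.74] grip 1.001
shift cm [  6.11 -61.9  -42.76]
rot [-6.498e-01 -1.000e-03 -6.000e-04]
shift after rot [  6.08 -23.41 -71.5 ]
```

Request:
carry_out:
  motion:
    - [[0, 0, 0, -0.16, 0, 0, 0], [0, 0, 0, -0.16, 0, 0, 0], [0, 0, 0, -0.16, 0, 0, 0], [0, 0, 0, -0.16, 0, 0, 0]]

```text
clock: 0.6
tool_pos: [0.1549, 0.5014, 0.2309]
tcp_rot: [0.579, -0.407, -0.578, -0.406]
ft_force: [0.3, 0.5, 0.1]
grip_width: 1.0
```

```bash
python3 -c "
from h import *
plan([.62,-.09,.17],np.pi+.35)"
```

```text
t 0.6 pos [0.1549 0.5014 0.2309] F [0.32 0.51 0.05] grip 1.0
shift cm [  6.12 -23.73 -71.4 ]
rot [-0.0045 -0.0005 -0.0006]
shift after rot [  6.09 -23.4  -71.51]
```

Request:
carry_out:
  motion:
    - [[0, -1.7, -5.1, 0, 0, 0, 0], [0, -1.7, -5.1, 0, 0, 0, 0], [0, -1.7, -5.1, 0, 0, 0, 0], [0, -1.7, -5.1, 0, 0, 0, 0], [0, -1.7, -5.1, 0, 0, 0, 0]]

```text
clock: 1.23
tool_pos: [0.321, 0.288, 0.2312]
tcp_rot: [-0.577, 0.408, 0.577, 0.408]
ft_force: [0.5, 1.6, 0.9]
grip_width: 0.999
```

Request:
carry_out:
  motion:
    - [[0, -1.7, -5.1, 0, 0, 0, 0], [0, -1.7, -5.1, 0, 0, 0, 0], [0, -1.7, -5.1, 0, 0, 0, 0], [0, -1.7, -5.1, 0, 0, 0, 0], [0, -1.7, -5.1, 0, 0, 0, 0]]

```text
clock: 1.85
tool_pos: [0.4863, 0.0759, 0.2311]
tcp_rot: [-0.577, 0.408, 0.577, 0.408]
ft_force: [1.3, 0.9, -0.4]
grip_width: 0.997
```

```bash
python3 -c "
from h import *
plan([.62,-.09,.17],np.pi+.35)"
```

```text
t 1.85 pos [0.4863 0.0759 0.2311] F [ 1.32  0.92 -0.43] grip 0.997
shift cm [  6.1   -7.08 -20.1 ]
rot [-0.0101  0.0002 -0.0003]
shift after rot [  6.11  -6.87 -20.17]
```

Request:
carry_out:
  motion:
    - [[1.5, -1.8, -5.0, -0.01, 0, 0, 0], [1.5, -1.8, -5.0, 0, 0, 0, 0], [1.5, -1.7, -5.0, 0, 0, 0, 0], [1.5, -1.7, -5.0, 0, 0, 0, 0], [0, 0, 0, 0, 0, 0, 0]]

```text
clock: 2.48
tool_pos: [0.6197, -0.0892, 0.1684]
tcp_rot: [-0.578, 0.407, 0.58, 0.406]
ft_force: [-0.2, 1.1, 0.0]
grip_width: 1.0
```

```bash
python3 -c "
from h import *
plan([.62,-.09,.17],np.pi+.35);snap('wrist','wrist1.png')"
```

```text
t 2.475 pos [ 0.6197 -0.0892  0.1684] F [-0.15  1.09  0.  ] grip 1.0
shift cm [-0.16  0.   -0.08]
rot [-0.003   0.0021 -0.0031]
shift after rot [-0.16  0.   -0.08]
```

View pics/wrist1.png

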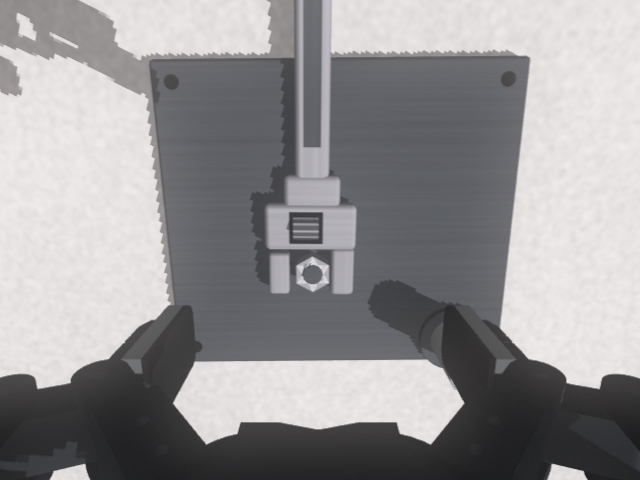

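The wrist view shows the nut at (312,274), the worm window at (306,228), the handle centre at (313,100), and the moving jaw on the left with a gap to the nut.

Run:
```python
from h import *
f='wrist1'
n=ray(f,(312.5,274),.025);w=ray(f,(306,228),.028);h=ray(f,(313,170),.022);h2=ray(f,(313,10),.022)
print(n,w,h,h2);d=(h-h2)[:2];yw=np.arctan2(d[1],d[0]);print('yaw',yw)
x=np.array([np.cos(yw),np.sin(yw)]);y=np.array([-x[1],x[0]])
for p in(w,h,h2):print((p-n)[:2]@x,(p-n)[:2]@y)
for c in [(271,293),(288,293),(333,293),(353,293),(267,206),(356,206),(267,248),(356,248)]:
  p=ray(f,c,.024 if c[1]<260 else .022);print(c,(p-n)[:2]@x,(p-n)[:2]@y)
plan([w[0],w[1],.06],np.pi+yw)
```

```text
[ 0.65373668 -0.08151474  0.025     ] [ 0.62230361 -0.09756181  0.028     ] [ 0.5833297  -0.10637271  0.022     ] [ 0.48976145 -0.13988096  0.022     ]
yaw 0.3438863052971518
-0.03500296034438211 -0.004509931092162519
-0.0746655874464038 0.0003350217172624764
-0.17405280909504775 0.00033502171726248337
(271, 293) 0.01605115043760471 -0.03099517876758423
(288, 293) 0.016021697024164006 -0.01831561925413077
(333, 293) 0.015943705995102538 0.015259161356235493
(353, 293) 0.015909031143653718 0.03018652600448648
(267, 206) -0.04981919930234485 -0.03187451285311499
(356, 206) -0.04999367595942394 0.030495813348952253
(267, 248) -0.019302393228737575 -0.03274011850308182
(356, 248) -0.01946730759136918 0.03130571244679937
t 2.525 pos [ 0.6193 -0.0875  0.1697] F [-0.43  0.34 -0.69] grip 0.998
shift cm [10.96  0.04 -1.06]
rot [ 0.0046  0.0018 -0.002 ]
shift after rot [10.97  0.05 -1.04]
```

Request:
carry_out:
  motion:
    - [[2.5, 0.4, -0.5, 0.005, 0.002, -0.002, 255], [3, 0.4, -0.5, 0, 0, 0, 255], [3, 0, 0, 0, 0, 0, 255], [2.5, 0, 0, 0, 0, 0, 255], [0, 0, 0, 0, 0, 0, 255]]
  force: 40

```text
clock: 3.15
tool_pos: [0.6145, -0.0976, 0.0604]
tcp_rot: [-0.579, 0.407, 0.579, 0.406]
ft_force: [-0.3, 0.2, 0.6]
grip_width: 0.001
```

Request:
carry_out:
  motion:
    - [[0, 0, 0, 0, 0, 0, 255], [0, 0, 0, 0, 0, 0, 255]]

```text
clock: 3.4
tool_pos: [0.6161, -0.0988, 0.0628]
tcp_rot: [0.58, -0.406, -0.577, -0.407]
ft_force: [-0.4, 0.8, -0.4]
grip_width: -0.002
```

```bash
python3 -c "
from h import *
w=np.array([.6224,-.0976,.029]);u=np.array([np.cos(.344),np.sin(.344),0])
plan(w-.008*u,np.pi+.344);snap('side','side1.png');snap('wrist','wrist2.png')
import time
print([np.round(sense()['ft_force'],2) for _ in range(3)])
g=cv2.imread('pics/side1.png');h=cv2.imread('pics/wrist2.png')
print(proj('side1',w));u,v=proj('side1',w).astype(int)
a=cv2.resize(g[max(v-100,0):v+100,max(u-100,0):u+100],(400,400));cv2.imwrite('pics/c2.png',np.hstack([a,cv2.resize(h[130:480,145:495],(400,400))]))
"
```

```text
t 3.4 pos [ 0.6161 -0.0988  0.0628] F [-0.43  0.81 -0.37] grip -0.002
shift cm [ 3.38  0.18 -0.09]
rot [ 0.0016 -0.0034  0.0037]
shift after rot [ 3.38  0.17 -0.1 ]
[array([-0.7 ,  0.3 , -0.55]), array([-0.7 ,  0.3 , -0.55]), array([-0.7 ,  0.3 , -0.55])]
[352.8845265 274.4471609]
```

View pics/c2.png

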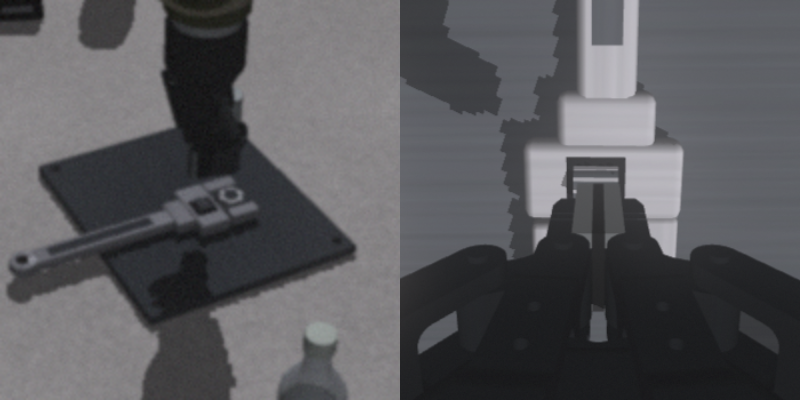

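The side crop shows the shut gripper above the wrench head. The wrist crop shows the finger pair (tips at about (597,165–235) in the crop) lined up with the worm window at (597,175).

Request:
carry_out:
  motion:
    - [[1.5, 0.17, -0.1, 0, 0, 0, 255], [1.0, 0, 0, 0, 0, 0, 255], [0.5, 0, 0, 0, 0, 0, 255], [0, 0, 0, 0, 0, 0, 255], [0, 0, 0, 0, 0, 0, 255]]

```text
clock: 4.12
tool_pos: [0.6146, -0.1005, 0.0316]
tcp_rot: [0.58, -0.406, -0.577, -0.407]
ft_force: [-0.0, -0.2, 0.1]
grip_width: 0.002
```

Request:
carry_out:
  motion:
    - [[0.05, 0, 0, 0, 0, 0, 255], [0.05, 0, 0, 0, 0, 0, 255], [0, 0, 0, 0, 0, 0, 255]]

```text
clock: 4.5
tool_pos: [0.6144, -0.1004, 0.0304]
tcp_rot: [0.579, -0.407, -0.577, -0.407]
ft_force: [0.1, -0.4, -0.6]
grip_width: 0.002
```

Request:
carry_out:
  motion:
    - [[0.05, 0, 0, 0, 0, 0, 255], [0.05, 0, 0, 0, 0, 0, 255], [0, 0, 0, 0, 0, 0, 255]]

```text
clock: 4.88
tool_pos: [0.6143, -0.1004, 0.0292]
tcp_rot: [0.579, -0.407, -0.577, -0.407]
ft_force: [-0.0, -0.3, 0.3]
grip_width: -0.001
```

Request:
carry_out:
  motion:
    - [[0.04, 0, 0, 0, 0, 0, 255], [0, 0, 0, 0, 0, 0, 255]]

```text
clock: 5.12
tool_pos: [0.6144, -0.1004, 0.029]
tcp_rot: [0.579, -0.407, -0.577, -0.407]
ft_force: [-1.0, 0.4, 0.3]
grip_width: -0.007
```

Request:
carry_out:
  motion:
    - [[0.04, 0, 0, 0, 0, 0, 255], [0, 0, 0, 0, 0, 0, 255]]

```text
clock: 5.38
tool_pos: [0.6145, -0.1005, 0.0289]
tcp_rot: [0.58, -0.406, -0.577, -0.407]
ft_force: [-3.1, 1.4, 5.4]
grip_width: -0.0
```

Request:
carry_out:
  motion:
    - [[0.04, 0, 0, 0, 0, 0, 255], [0, 0, 0, 0, 0, 0, 255]]

```text
clock: 5.62
tool_pos: [0.6145, -0.1005, 0.0288]
tcp_rot: [0.58, -0.406, -0.577, -0.407]
ft_force: [-3.3, -0.6, 8.0]
grip_width: -0.005
```

Request:
carry_out:
  motion:
    - [[0.01, -0.2, 0, 0, 0, 0, 255], [0, -0.2, 0, 0, 0, 0, 255]]

```text
clock: 5.88
tool_pos: [0.6179, -0.0993, 0.0288]
tcp_rot: [0.579, -0.407, -0.578, -0.407]
ft_force: [-6.1, -0.6, 10.5]
grip_width: 0.003
```

Request:
carry_out:
  motion:
    - [[0, -0.2, 0, 0, 0, 0, 255], [0, -0.2, 0, 0, 0, 0, 255]]

```text
clock: 6.12
tool_pos: [0.6216, -0.098, 0.0288]
tcp_rot: [0.579, -0.407, -0.578, -0.407]
ft_force: [-6.6, -1.1, 10.6]
grip_width: -0.001
```

Request:
carry_out:
  motion:
    - [[0, -0.2, 0, 0, 0, 0, 255], [0, -0.2, 0, 0, 0, 0, 255], [0, -0.2, 0, 0, 0, 0, 255], [0, -0.2, 0, 0, 0, 0, 255]]

```text
clock: 6.62
tool_pos: [0.6292, -0.0953, 0.0288]
tcp_rot: [0.579, -0.407, -0.578, -0.407]
ft_force: [-6.1, -0.2, 9.0]
grip_width: -0.001
```

```bash
python3 -c "
from h import *
u=np.array([np.cos(.344),np.sin(.344),0])
s=sense();print(s['ft_force'],s['ft_force']@u,(s['tool_pos']-[.6224,-.0976,.029])@u)
plan(np.array([.6224,-.0976,.029])-.008*u,np.pi+.344)"
```

```text
[-6.07938904 -0.18650133  9.01642851] -5.78611554525114 0.0071484331543137936
t 6.625 pos [ 0.6292 -0.0953  0.0288] F [-6.08 -0.19  9.02] grip -0.001
shift cm [-0.02  1.51  0.02]
rot [ 0.0013 -0.0022  0.001 ]
shift after rot [-0.02  1.51  0.02]
```

Request:
carry_out:
  motion:
    - [[-0.3, 0, 0, 0, 0, 0, 255], [0, 0.8, 0, 0, 0, 0, 255], [0, 0.8, 0, 0, 0, 0, 255], [0.2, 0, 0, 0, 0, 0, 255], [0, 0, 0, 0, 0, 0, 255]]

```text
clock: 7.25
tool_pos: [0.6142, -0.1006, 0.029]
tcp_rot: [0.579, -0.407, -0.578, -0.407]
ft_force: [-1.0, -0.5, 1.9]
grip_width: 0.001
```

Request:
carry_out:
  motion:
    - [[0.05, 0, 0, 0, 0, 0, 255], [0.03, 0, 0, 0, 0, 0, 255], [0.01, 0, 0, 0, 0, 0, 255]]

```text
clock: 7.62
tool_pos: [0.6144, -0.1006, 0.0287]
tcp_rot: [0.58, -0.407, -0.577, -0.407]
ft_force: [-4.6, -1.2, 7.0]
grip_width: -0.001
```

Request:
carry_out:
  motion:
    - [[0.02, -0.2, 0, 0, 0, 0, 255], [0, -0.2, 0, 0, 0, 0, 255], [0, -0.2, 0, 0, 0, 0, 255], [0, -0.2, 0, 0, 0, 0, 255]]

```text
clock: 8.12
tool_pos: [0.622, -0.0979, 0.0288]
tcp_rot: [0.58, -0.407, -0.577, -0.407]
ft_force: [-5.5, -0.3, 9.4]
grip_width: -0.002
```

Request:
carry_out:
  motion:
    - [[0, -0.2, 0, 0, 0, 0, 255], [0, -0.2, 0, 0, 0, 0, 255], [0, -0.2, 0, 0, 0, 0, 255], [0, -0.2, 0, 0, 0, 0, 255]]

```text
clock: 8.62
tool_pos: [0.6295, -0.0953, 0.0288]
tcp_rot: [0.58, -0.407, -0.577, -0.407]
ft_force: [-5.3, -1.4, 8.5]
grip_width: -0.002
```

Request:
carry_out:
  motion:
    - [[-0.3, 0, 0, 0, 0, 0, 255], [0, 0.8, 0, 0, 0, 0, 255], [0, 0.8, 0, 0, 0, 0, 255], [0.2, 0, 0, 0, 0, 0, 255], [0.05, 0, 0, 0, 0, 0, 255]]

```text
clock: 9.25
tool_pos: [0.6139, -0.1007, 0.0287]
tcp_rot: [0.579, -0.407, -0.578, -0.407]
ft_force: [-6.5, -1.1, 7.6]
grip_width: 0.001
```

Request:
carry_out:
  motion:
    - [[0.03, 0, 0, 0, 0, 0, 255], [0.03, -0.1, 0, 0, 0, 0, 255], [0, -0.15, 0, 0, 0, 0, 255], [0, -0.15, 0, 0, 0, 0, 255]]

```text
clock: 9.75
tool_pos: [0.618, -0.0993, 0.0288]
tcp_rot: [0.579, -0.407, -0.578, -0.407]
ft_force: [-5.7, 1.0, 10.2]
grip_width: 0.001
```

Request:
carry_out:
  motion:
    - [[0, -0.15, 0, 0, 0, 0, 255], [0, -0.15, 0, 0, 0, 0, 255], [0, -0.1, 0, 0, 0, 0, 255]]

```text
clock: 10.12
tool_pos: [0.6218, -0.098, 0.0288]
tcp_rot: [0.579, -0.407, -0.578, -0.407]
ft_force: [-6.8, -0.1, 9.7]
grip_width: -0.002
```

Request:
carry_out:
  motion:
    - [[0, -0.15, 0, 0, 0, 0, 255], [0, -0.15, 0, 0, 0, 0, 255], [0, -0.1, 0, 0, 0, 0, 255]]

```text
clock: 10.5
tool_pos: [0.6256, -0.0966, 0.0288]
tcp_rot: [0.579, -0.407, -0.578, -0.407]
ft_force: [-5.6, 0.3, 10.0]
grip_width: -0.003
```

Request:
carry_out:
  motion:
    - [[0, -0.15, 0, 0, 0, 0, 255], [0, -0.15, 0, 0, 0, 0, 255], [0, -0.1, 0, 0, 0, 0, 255]]

```text
clock: 10.88
tool_pos: [0.6294, -0.0953, 0.0288]
tcp_rot: [0.579, -0.407, -0.578, -0.407]
ft_force: [-5.4, -1.2, 8.6]
grip_width: -0.0
```

Request:
carry_out:
  motion:
    - [[-0.3, 0, 0, 0, 0, 0, 255], [0, 0.8, 0, 0, 0, 0, 255], [0, 0.8, 0, 0, 0, 0, 255], [0.2, 0, 0, 0, 0, 0, 255], [0.05, 0, 0, 0, 0, 0, 255]]

```text
clock: 11.5
tool_pos: [0.6139, -0.1007, 0.0286]
tcp_rot: [0.579, -0.407, -0.578, -0.406]
ft_force: [-5.9, -0.7, 7.7]
grip_width: 0.002
```

Request:
carry_out:
  motion:
    - [[0.03, 0, 0, 0, 0, 0, 255], [0.03, -0.1, 0, 0, 0, 0, 255], [0, -0.15, 0, 0, 0, 0, 255]]

```text
clock: 11.88
tool_pos: [0.6165, -0.0999, 0.0288]
tcp_rot: [0.579, -0.407, -0.578, -0.407]
ft_force: [-6.8, -1.1, 10.9]
grip_width: -0.0
```

Request:
carry_out:
  motion:
    - [[0, -0.1, 0, 0, 0, 0, 255], [0, -0.1, 0, 0, 0, 0, 255], [0, -0.1, 0, 0, 0, 0, 255]]

```text
clock: 12.25
tool_pos: [0.6195, -0.0991, 0.0288]
tcp_rot: [0.58, -0.407, -0.577, -0.406]
ft_force: [-6.5, -1.9, 9.9]
grip_width: 0.001
```

Request:
carry_out:
  motion:
    - [[0, -0.1, 0, 0, 0, 0, 255], [0, -0.1, 0, 0, 0, 0, 255], [0, -0.1, 0, 0, 0, 0, 255]]

```text
clock: 12.62
tool_pos: [0.6224, -0.0983, 0.0288]
tcp_rot: [0.58, -0.407, -0.577, -0.406]
ft_force: [-5.9, -2.7, 11.4]
grip_width: -0.006
```

Request:
carry_out:
  motion:
    - [[0, -0.1, 0, 0, 0, 0, 255], [0, -0.1, 0, 0, 0, 0, 255], [0, -0.1, 0, 0, 0, 0, 255]]

```text
clock: 13.0
tool_pos: [0.625, -0.0974, 0.0288]
tcp_rot: [0.58, -0.407, -0.577, -0.406]
ft_force: [-7.2, -3.7, 11.0]
grip_width: -0.0
```

Request:
carry_out:
  motion:
    - [[0, -0.1, 0, 0, 0, 0, 255], [0, 0, 0, 0, 0, 0, 255]]

```text
clock: 13.25
tool_pos: [0.6261, -0.0971, 0.0288]
tcp_rot: [0.58, -0.407, -0.577, -0.406]
ft_force: [-6.7, -2.7, 10.1]
grip_width: 0.002
```

Request:
carry_out:
  motion:
    - [[0, -0.1, 0, 0, 0, 0, 255], [0, 0, 0, 0, 0, 0, 255]]

```text
clock: 13.5
tool_pos: [0.6269, -0.0968, 0.0288]
tcp_rot: [0.58, -0.407, -0.577, -0.406]
ft_force: [-7.0, -2.7, 10.1]
grip_width: -0.001
```

Request:
carry_out:
  motion:
    - [[-0.3, 0, 0, 0, 0, 0, 255], [0, 0.7, 0, 0, 0, 0, 255], [0, 0.7, 0, 0, 0, 0, 255], [0.2, 0, 0, 0, 0, 0, 255], [0.05, 0, 0, 0, 0, 0, 255]]

```text
clock: 14.12
tool_pos: [0.6135, -0.1008, 0.0285]
tcp_rot: [0.579, -0.407, -0.578, -0.407]
ft_force: [-5.1, -1.7, 8.4]
grip_width: 0.004
```

Request:
carry_out:
  motion:
    - [[0.03, 0, 0, 0, 0, 0, 255], [0.03, -0.1, 0, 0, 0, 0, 255], [0, -0.1, 0, 0, 0, 0, 255]]

```text
clock: 14.5
tool_pos: [0.6148, -0.1004, 0.0286]
tcp_rot: [0.579, -0.407, -0.578, -0.406]
ft_force: [-11.1, -1.7, 13.2]
grip_width: 0.0
```

Request:
carry_out:
  motion:
    - [[0, -0.1, 0, 0, 0, 0, 255], [0, -0.1, 0, 0, 0, 0, 255], [0, 0, 0, 0, 0, 0, 255]]

```text
clock: 14.88
tool_pos: [0.6169, -0.0997, 0.0287]
tcp_rot: [0.579, -0.407, -0.578, -0.406]
ft_force: [-11.0, -2.0, 13.5]
grip_width: -0.002
```

Request:
carry_out:
  motion:
    - [[0, -0.1, 0, 0, 0, 0, 255], [0, -0.1, 0, 0, 0, 0, 255], [0, 0, 0, 0, 0, 0, 255]]

```text
clock: 15.25
tool_pos: [0.6186, -0.0991, 0.0287]
tcp_rot: [0.579, -0.407, -0.578, -0.406]
ft_force: [-11.7, -2.0, 13.9]
grip_width: 0.003
```

Drag is about 11.7 N, so the worm has clearly stalled. I'm lifting off now.

Request:
carry_out:
  motion:
    - [[-0.4, 0, 0, 0, 0, 0, 255], [-3, 0, 0, 0, 0, 0, 255], [-4, 0, 0, 0, 0, 0, 255], [-4, 3, 0, 0, 0, 0, 255], [0, 0, 0, 0, 0, 0, 255]]

```text
clock: 15.88
tool_pos: [0.5915, -0.1093, 0.1447]
tcp_rot: [0.581, -0.406, -0.575, -0.408]
ft_force: [0.9, -0.0, -0.0]
grip_width: 0.002
```

```bash
python3 -c "
from h import *
snap('wrist','wrist3.png');print(sense()['ft_force'],sense()['tool_pos'])
n=proj('wrist3',[.6537,-.0815,.025]);print(n)
h=cv2.imread('pics/wrist3.png');cv2.imwrite('pics/c3.png',cv2.resize(h[150:390,200:440],(600,600),interpolation=2))"
```

```text
[-0.75702609  0.75990372  0.11723582] [ 0.59129351 -0.10883492  0.1426083 ]
[327.35402771 328.8404114 ]
```

View pics/c3.png

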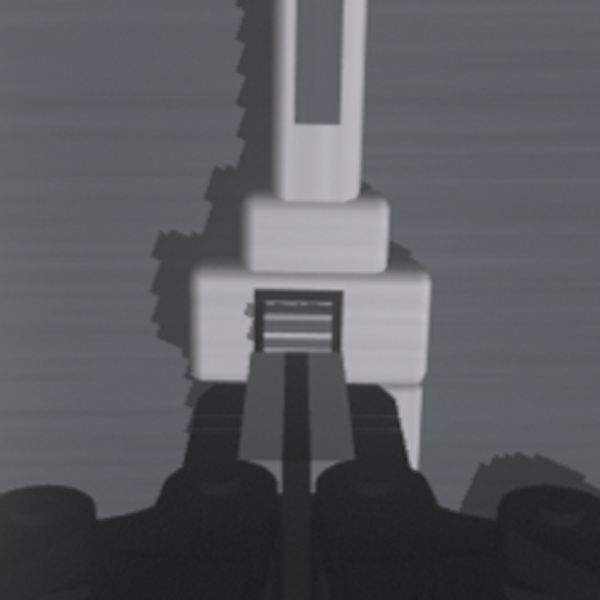

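The crop shows the wrench head square and undisturbed, with the worm window at (298,320). The fingers hide the nut and jaw, so I'm opening them for a look.

Request:
carry_out:
  motion:
    - [[-1, 0, 0, 0, 0, 0, 0], [0, -1, 0, 0, 0, 0, 0], [0, -1, 0, 0, 0, 0, 0], [0, 0, 0, 0, 0, 0, 0], [0, 0, 0, 0, 0, 0, 0]]

```text
clock: 16.55
tool_pos: [0.6098, -0.1017, 0.1512]
tcp_rot: [0.579, -0.407, -0.578, -0.407]
ft_force: [-1.0, 0.2, -0.1]
grip_width: 0.996
```

```bash
python3 -c "
from h import *
snap('wrist','wrist4.png');print(sense()['ft_force'],sense()['tool_pos'])
n=proj('wrist4',[.6537,-.0815,.025]);print(n)
h=cv2.imread('pics/wrist4.png');cv2.imwrite('pics/c4.png',cv2.resize(h[180:340,240:400],(640,600),interpolation=2))"
```

```text
[ 0.0190103   0.07993482 -0.02831756] [ 0.60970435 -0.10174754  0.15130087]
[325.06105595 299.63398913]
```

View pics/c4.png

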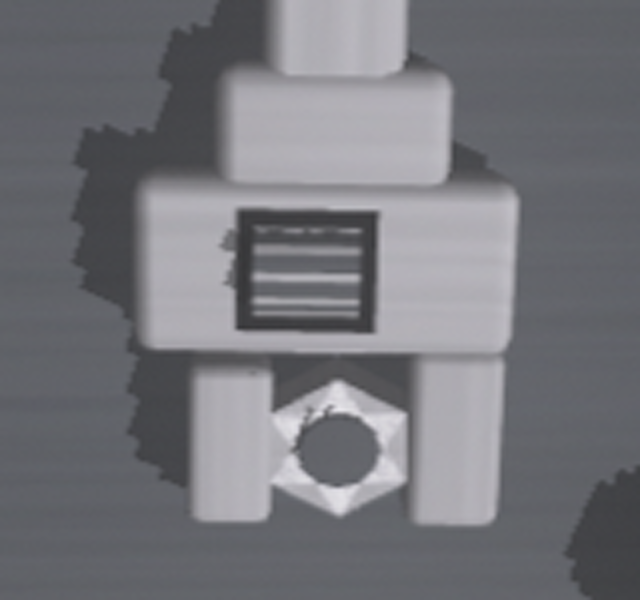

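The crop shows the jaw faces closed on the nut's flats on both sides: jaw edge at (270,450), nut centre at (339,450), fixed jaw at (410,450). The nut hasn't turned.

```bash
python3 -c "
from h import *
f='wrist4';n=np.array([.6537,-.0815,0])
p=[ray(f,(324.5,y),.022) for y in (20,180)]
import cv2
g=cv2.imread('pics/wrist4.png')
for v in (20,100,170): print(v, g[v,270:380,0].tolist()[::4])
u=np.array([np.cos(.344),np.sin(.344),0]);y=np.array([-u[1],u[0],0])
t=n-.165*u-.045*y;t[2]=.06
plan(t,np.pi+.344);print(t,sense()['joint_pos'].round(3))"
```

```text
20 [220, 215, 217, 147, 150, 146, 141, 142, 143, 139, 130, 185, 114, 114, 115, 118, 116, 187, 195, 179, 224, 221, 218, 223, 228, 224, 220, 225]
100 [105, 105, 104, 105, 105, 105, 81, 75, 76, 81, 138, 185, 107, 105, 108, 108, 113, 187, 189, 106, 106, 105, 107, 106, 107, 105, 106, 106]
170 [102, 103, 103, 103, 104, 103, 73, 74, 74, 86, 153, 183, 179, 178, 185, 184, 183, 190, 131, 107, 107, 106, 105, 106, 106, 106, 106, 106]
t 16.6 pos [ 0.6097 -0.1017  0.1513] F [ 0.02  0.08 -0.03] grip 0.998
shift cm [ 9.12 11.69 -4.05]
rot [ 0.0013 -0.0017  0.0016]
shift after rot [ 9.13 11.68 -4.08]
[ 0.51354332 -0.17951074  0.06      ] [-0.355  0.582  1.307 -0.     1.25  -2.271]
```

Request:
carry_out:
  motion:
    - [[0, 4, -2, 0, 0, 0, 255], [0, 4, -2, 0, 0, 0, 255], [3, 3.7, 0, 0, 0, 0, 255], [3, 0, 0, 0, 0, 0, 255], [3, 0, 0, 0, 0, 0, 255]]

```text
clock: 17.23
tool_pos: [0.5131, -0.1796, 0.0609]
tcp_rot: [0.579, -0.407, -0.577, -0.407]
ft_force: [-0.4, 0.1, 0.0]
grip_width: 0.002
```

Request:
carry_out:
  motion:
    - [[2, 0, 0, 0, 0, 0, 255], [1.5, 0, 0, 0, 0, 0, 255], [1, 0, 0, 0, 0, 0, 255], [0, 0, 0, 0, 0, 0, 255]]

```text
clock: 17.73
tool_pos: [0.5135, -0.1791, 0.0162]
tcp_rot: [0.579, -0.407, -0.578, -0.407]
ft_force: [-0.6, 0.7, 0.6]
grip_width: 0.0
```

```bash
python3 -c "
from h import *
plan([.5135,-.1795,.0145],np.pi+.344)"
```

```text
t 17.725 pos [ 0.5135 -0.1791  0.0162] F [-0.64  0.65  0.58] grip 0.0
shift cm [ 0.17  0.01 -0.03]
rot [ 0.0012 -0.0015  0.0016]
shift after rot [ 0.17  0.01 -0.03]
```

Request:
carry_out:
  motion:
    - [[0.15, 0, 0.5, 0, 0, 0, 255], [0, 0, 0.5, 0, 0, 0, 255], [0, 0, 0.3, 0, 0, 0, 255], [0, 0, 0.2, 0, 0, 0, 255], [0, 0, 0.2, 0, 0, 0, 255]]

```text
clock: 18.35
tool_pos: [0.5079, -0.1631, 0.015]
tcp_rot: [0.579, -0.407, -0.577, -0.407]
ft_force: [0.9, -0.2, 0.2]
grip_width: -0.002
```

Request:
carry_out:
  motion:
    - [[0, 0, 0.2, 0, 0, 0, 255], [0, 0, 0.2, 0, 0, 0, 255], [0, 0, 0.2, 0, 0, 0, 255]]

```text
clock: 18.73
tool_pos: [0.506, -0.1579, 0.015]
tcp_rot: [0.58, -0.407, -0.577, -0.407]
ft_force: [-0.2, -3.8, -1.9]
grip_width: -0.001
```

Request:
carry_out:
  motion:
    - [[0, 0.07, 0.66, 0.04, 0, 0, 255], [0, 0.07, 0.66, 0.04, 0, 0, 255], [0, 0.07, 0.66, 0.04, 0, 0, 255], [0, 0.07, 0.66, 0.04, 0, 0, 255]]

```text
clock: 19.23
tool_pos: [0.4958, -0.1335, 0.015]
tcp_rot: [0.545, -0.452, -0.542, -0.452]
ft_force: [-0.4, -4.7, -1.1]
grip_width: -0.002
```

Request:
carry_out:
  motion:
    - [[0, 0.07, 0.66, 0.04, 0, 0, 255], [0, 0.07, 0.66, 0.04, 0, 0, 255], [0, 0.07, 0.66, 0.04, 0, 0, 255], [0, 0.07, 0.66, 0.04, 0, 0, 255]]

```text
clock: 19.73
tool_pos: [0.4896, -0.1077, 0.0149]
tcp_rot: [0.507, -0.494, -0.505, -0.494]
ft_force: [-1.2, -5.7, 0.5]
grip_width: -0.002
```

```bash
python3 -c "
from h import *
u=np.array([np.cos(.344),np.sin(.344)]);y=np.array([-u[1],u[0]])
d=sense()['tool_pos'][:2]-[.6537,-.0815];print(d@u,d@y,np.hypot(*d),'turn',np.arctan2(d@y,-d@u)+np.arctan2(.022,.165))
plan([.5,0,.015])"
```

```text
-0.16334182371659367 0.030719295061926256 0.1662053743540336 turn 0.3184476915085719
t 19.725 pos [ 0.4896 -0.1077  0.0149] F [-1.18 -5.68  0.5 ] grip -0.002
shift cm [-0.03 -1.3  10.74]
```

Request:
carry_out:
  motion:
    - [[0, 0.07, 0.66, 0.04, 0, 0, 255], [0, 0.07, 0.66, 0.04, 0, 0, 255], [0, 0.07, 0.66, 0.04, 0, 0, 255], [0, 0.07, 0.66, 0.04, 0, 0, 255], [0, 0.07, 0.66, 0.04, 0, 0, 255]]

```text
clock: 20.35
tool_pos: [0.4877, -0.0745, 0.0148]
tcp_rot: [-0.455, 0.542, 0.453, 0.542]
ft_force: [-3.1, -5.2, 1.6]
grip_width: 0.001
```

Request:
carry_out:
  motion:
    - [[0, 0.07, 0.66, 0.04, 0, 0, 255], [0, 0.07, 0.66, 0.04, 0, 0, 255], [0, 0.07, 0.66, 0.04, 0, 0, 255], [0, 0.07, 0.66, 0.04, 0, 0, 255], [0, 0.07, 0.66, 0.04, 0, 0, 255]]

```text
clock: 20.98
tool_pos: [0.4924, -0.0417, 0.0148]
tcp_rot: [-0.399, 0.585, 0.397, 0.585]
ft_force: [-4.3, -5.2, 2.3]
grip_width: -0.0
```

Request:
carry_out:
  motion:
    - [[0, 0.07, 0.66, 0.04, 0, 0, 255], [0, 0.07, 0.66, 0.04, 0, 0, 255], [0, 0, 0, 0, 0, 0, 255]]

```text
clock: 21.35
tool_pos: [0.4963, -0.0286, 0.0147]
tcp_rot: [-0.375, 0.6, 0.374, 0.6]
ft_force: [-2.7, -0.3, 2.4]
grip_width: 0.003
```

```bash
python3 -c "
from h import *
u=np.array([np.cos(.344),np.sin(.344)]);y=np.array([-u[1],u[0]])
d=sense()['tool_pos'][:2]-[.6537,-.0815];print(d@u,d@y,np.hypot(*d),'turn',np.arctan2(d@y,-d@u)+np.arctan2(.022,.165))
plan([.5,0,.015])"
```

```text
-0.13034966816494759 0.10291904734782106 0.16608240815238376 turn 0.8008948949009971
t 21.35 pos [ 0.4963 -0.0286  0.0147] F [-2.7  -0.28  2.38] grip 0.003
shift cm [-0.03  0.92  2.73]
```

Request:
carry_out:
  motion:
    - [[0, 0, -0.5, 0, 0, 0, 255], [0, 0, -1.5, 0, 0, 0, 255], [-3, 0, 0, 0, 0, 0, 255], [-5, 0, 0, 0, 0, 0, 255], [-5, 0, 0, 0, 0, 0, 0]]

```text
clock: 21.98
tool_pos: [0.487, -0.0472, 0.1461]
tcp_rot: [-0.375, 0.6, 0.374, 0.6]
ft_force: [-0.0, -0.7, -0.1]
grip_width: 0.201
```

Request:
carry_out:
  motion:
    - [[-1, -4, 2, 0, 0, 0, 0], [-1, -4, 2, 0, 0, 0, 0], [0, -4, 0, 0, 0, 0, 0], [0, 0, 0, 0, 0, 0, 0], [0, 0, 0, 0, 0, 0, 0]]

```text
clock: 22.6
tool_pos: [0.6122, -0.0637, 0.1646]
tcp_rot: [-0.375, 0.6, 0.374, 0.6]
ft_force: [-0.4, 0.0, 0.2]
grip_width: 0.996
```

```bash
python3 -c "
from h import *
snap('wrist','wrist5.png');print(sense()['ft_force'],sense()['tool_pos'])
print(proj('wrist5',[.6537,-.0815,.025]))"
```

```text
[ 0.42636299 -0.15385103  0.72849792] [ 0.61211411 -0.06343179  0.16496402]
[320.62591141 288.38088255]
```

View pics/wrist5.png

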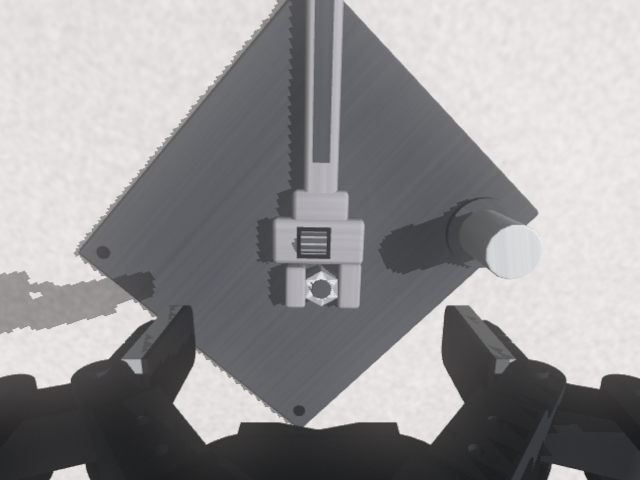

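The wrench is flat on the nut (321,289) with the jaw still on it, and the foot corners show it turned about 45°. The nut seems slightly angled in the jaw, so I'll measure and enlarge.

```bash
python3 -c "
from h import *
f='wrist5'
a=ray(f,(321.5,180),.022);b=ray(f,(324.5,20),.022);d=a-b;print('yaw',np.arctan2(d[1],d[0]),'turn',.344-np.arctan2(d[1],d[0]))
h=cv2.imread('pics/wrist5.png');h4=cv2.imread('pics/wrist4.png')
cv2.imwrite('pics/c5.png',np.hstack([cv2.resize(x,(400,400),interpolation=2) for x in(h[250:320,285:355],h4[265:335,290:360])]))"
```

```text
yaw -0.4720031176728194 turn 0.8160031176728193
```

View pics/c5.png

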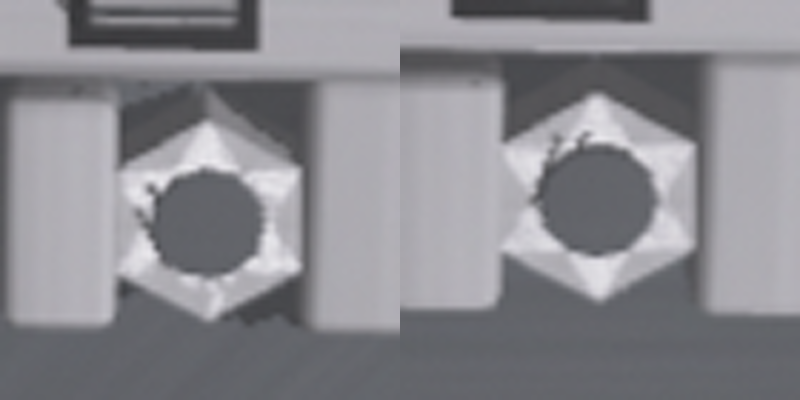

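After the turn (left) as before it (right), the nut's flats are parallel to both jaws, with the left jaw in contact at (118,220). The turn is about 0.80–0.82 rad, inside 0.6–0.98, so I'm handing in.

```bash
python3 -c "
from h import *
print(job_done())"
```

```text
the job is handed in; nothing more can be done
None
```

I snugged the jaw, let go of the wrench, turned the nut about 45° clockwise and handed the job in at about 23 s of the 72 s allowed. No verdict was reported.

- **Snugging:** I rolled the worm with five light strokes of the shut fingers, at about 9–11 N of press and 6 N of drag, until it stalled.
- **Turning:** I lifted off and saw in a wrist picture that the jaw was closed on the nut. Then I pushed the handle around with about 5–7 N.
- **Last checks:** The wrench turned about 0.82 rad by the camera and 0.80 rad by the fingers' path. The nut's flats are parallel to and against both jaws. The wrench looked flat from above, and the fingers were clear with almost no force on them.
- **What I could not confirm:**
  - The reading at the end of the last stroke was about 18.2 N in total (13.9 N press, 11.7 N drag), with about 0.5 N of sensor noise. That is right at the 18 N limit, so it may have gone over.
  - The jaw's grip force could not be measured directly. I judged it firm from the stall.
  - I did not photograph the bottle, jar and stapler again, but the arm never went near them at their height.

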